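# Shut and lock the sample drawers

## Task

Both drawers of the low sample cabinet have been left open: with the fingertips, push each one fully home, until its front is flush with the cabinet. Only then push the red tab on the cabinet's front edge all the way to the cabinet's left (the robot's left, +y) until it stops, so that the steel lock bar covers both drawers. Lift and carry nothing, and leave the wash bottle, tube rack and jar where they stand.

Things in the scene. Friction and masses are not known exactly. Their poses are not given: they have to be found in the camera images.
- cabinet: Low white bench-top cabinet, fixed: 200 deep (its x) x 278 wide (its y) x 85 high. Origin: centre of its underside, on the bench (z = 0). Own +x points to its back, away from the robot; own +y is left as the robot sees it; turned up to 0.25 rad. Front plane at own x = -100 mm. Two drawers side by side, centred at own y = +63 (left) and -63 (right), between three posts 26 wide.
- drawer_left (a joint): How far the left drawer stands out of the cabinet, m: 0 = shut, front flush with the posts; 0.13 = fully out. It slides along the cabinet's own x, runs stiffly (about 2.5 N), stays where it is left and meets a hard stop at 0.
- drawer_right (a joint): The same for the right drawer.
- drawer_left_face (a point): Centre of the outer face of the left drawer's blue front: a flat upright panel 96 wide x 65 high x 12 thick, no handle, from 9 to 74 mm above the bench, this point at 41.5. Behind it are low capped vials fixed in a green insert. Axes as the cabinet's; the face looks to the cabinet's -x. Push it to the cabinet's +x.
- drawer_right_face (a point): The same point of the right drawer's front.
- lock_bar (a joint): Travel of the steel lock bar along the cabinet's own +y, m: 0 = unlocked (two steel tongues in front of the right and middle posts), 0.045 = locked, at its stop (a tongue in front of each drawer). Slides stiffly (about 2 N), stays where it is left.
- lock_tab (a point): Centre of the red upright tab on the lock bar: 22 (cabinet x) x 14 (cabinet y) x 28 high, 93 to 121 mm above the bench, 21 mm behind the front plane; axes as the cabinet's. Push it to the cabinet's +y. The bar's top is at 93 mm; its front 8 mm behind the front plane. Two steel tongues, 18 wide, hang 6 mm before the front plane, down to 60 mm, centred 129 and 3 mm to -y of the tab.
- wash_bottle: White wash bottle with red cap and bent red spout: 72 in diameter, 190 high, spout reaches 64 mm along its own +x. Origin at the centre of its underside. Stands on one side of the cabinet. Leave alone.
- tube_rack: Green tube rack 136 x 108 x 78 with stoppered glass tubes to 152 high. Origin at the centre of its underside. Stands on the other side of the cabinet from the wash bottle. Leave alone.
- jar: Small jar with blue cap, 48 in diameter, 58 high, loose on the cabinet's top, behind the lock bar. Origin at the centre of its underside. Leave alone.

How it is judged:
On the way, in this order (a step that is already met when the one before it is completed fails the run):
1. both drawers are pushed home (within 4 mm) (value of joint each of drawer_left, drawer_right below 0.004 m), for 0.2 s.
2. the lock bar is pushed across (beyond 39 mm of its 45) (all of step 1 and value of joint lock_bar above 0.039 m), for 0.2 s.
At the end, for the whole second after the job is handed in: Both drawers are within 4 mm of shut, the lock bar is beyond 39 mm of its 45 mm travel, and the wash bottle, tube rack and jar stand upright, at rest, within 30 mm of where they began (all of step 2 and linear speed of each of wash_bottle, tube_rack, jar below 0.02 m/s and distance of each of wash_bottle, tube_rack, jar from where it was at the start of the episode below 0.03 m and angle between each of wash_bottle, tube_rack, jar's own z axis and vertical below 0.3 rad); the robot touches nothing.
It fails at once if the lock bar is pushed across (beyond 20 mm) while a drawer is open by more than 10 mm (value of joint lock_bar above 0.02 m and value of joint any of drawer_left, drawer_right above 0.01 m).
It fails at once if a bystander is lifted by more than 15 mm (height (world z) of any of wash_bottle, tube_rack above 0.015 m or height (world z) of jar above 0.1 m).
It fails at once if a bystander is shoved more than 30 mm or tipped (distance of any of wash_bottle, tube_rack, jar from where it was at the start of the episode above 0.03 m or angle between any of wash_bottle, tube_rack, jar's own z axis and vertical above 0.4 rad).
It also fails if it takes over 51 s, if anything falls off the work surface, if the arm or the gripper's body presses on something with over 40 N, if the wrist force passes 120 N, or if a joint passes its speed limit or range.

## Robot

A 7-joint arm with a two-finger parallel gripper is mounted at the origin on the work surface. World frame = base frame: x ahead of the robot, y to its left, z up, the work surface at z = 0. Lengths are in m, angles in rad, forces in N, time in s.
With the tool pointing down it reaches from about 0.4 to 0.85 m from the base axis. Payload 10.4 kg.
Tool frame: the origin (TCP) lies at the very end of the fingers, on their centre line; the grasp point (between the pads) lies manip.grasp_offset behind it (manip.grasp_offset is the distance from the TCP to the grasp point, in m); z points along the fingers, x is the direction in which the jaws open and shut, and the axes are right-handed (so a half turn about z gives the same grasp; the last joint's range is limited). The gripper opens to 85 mm and grips with 20 to 120 N. Pads are 22 mm wide; open, the fingers measure 114 mm over their backs; the gripper's body (76 mm by 85 mm) begins 54 mm behind the grasp point. The pads swing forward as they close: fully open they stand 13 mm farther back than shut.
Start: joints at [1.134, 0.332, -0.065, 1.46, 0.022, 1.35, -0.088], TCP at [0.251, -0.572, 0.231] pointing down, gripper open.
Joint ranges: [-2.6, 2.6], [-0.5, 2.12], [-1.47, 1.34], [0.16, 2.42], [-1.27, 4.41], [0.06, 2.06], [-2.6, 2.6]. Speed limits (rad/s): [2.22, 2.22, 2.79, 2.79, 3.14, 3.14, 3.14].

## Interface

Orientations are given as a unit quaternion [x, y, z, w].
In Python, from workcell import manip gives the robot as it stands.
- The arm moves only by the shell command python3 -m crank 'ROWS' [FORCE]. ROWS is JSON, a list that holds one entry, the list of rows, each a list of 7 numbers: the shift along the world's x, y, z in units of 60 mm (1.0 is 60 mm), then the turn, a rotation vector about the world's x, y, z in units of 5 degrees (1.0 is 5 degrees), then the finger opening in mm, from 0 to 85.4. A call has 1 to 8 rows; each row shifts and turns the commanded pose from where the row before left it; what a row does not reach is not made up. A row lasts 1/8 s, in which the tool goes at most 62.5 mm and 10.7 degrees, less where a joint would pass 70% of its speed; a pose out of reach is approached as far as the arm can. A call is refused whole if a number of a shift passes 1 or a number of a turn 1, either way. A call with a gripper value outside its range is refused whole. The fingers move at their own pace and stop on an object; FORCE is the grip in N (left out, the last holds). Time passes only in rows, so rows that do not move let the fingers close. It gives the time, the measured TCP pose, the force and the opening at its end, in the units of the state.
- manip.get_obs(): the state, without advancing time (a new reading comes with each control period).
- manip.camera(name): name is "side" or "top"; returns (picture, depth): 384x512x3 uint8, blue, green, red; 384x512 float32, m along the optical axis (not along the pixel's ray), 0 where there is no reading.
- manip.get_calibration(name): a dict with "fx", "fy", "cx", "cy" (pixels), "rvec" (rotation vector, rad) and "tvec" (3), from world to camera coordinates, as OpenCV has them. Camera axes: x right, y down, z forward; pixel columns grow to the right and rows downward; lengths in m; the calibration is good to about 2 mm. A picture is of the moment at which its call begins. get_calibration takes no time and is no camera call.
- manip.hand_in(): hands the job in, once; it reports no verdict.
The state is a dict: "clock": time; "joint_pos": joint angles; "joint_velocities": joint speeds; "tau": joint torques, N m; "position": TCP position; "ee_rot": TCP orientation; "ft_force": force on the tool from outside, world axes, zero at the start; "torque": the same for the moment, N m; "grip_width": opening from 0.0 (shut) to 1.0 (fully open).
Only numpy, scipy, OpenCV 4.12 (cv2) and the standard library are available. Lean on these libraries where they do the work, as an engineer would, in place of code of your own. Each camera call takes 0.05 s, during which the arm holds its last target.

## Working session

There is one attempt and no reset: what is moved stays moved. The work goes in short steps, Python scripts to look and compute and a shell command to move; the robot and the scene stay as the last step left them, time stands still between calls to the robot, and variables do not carry over. Pictures are saved under pics/ and viewed, and the job is handed in when it is done.

```bash
mkdir -p pics; cat > h.py <<'E'
import numpy as np,cv2
from workcell import manip
def cam(n):
    p,d=manip.camera(n);return p,d
def world(n,u,v,d):
    c=manip.get_calibration(n);R=cv2.Rodrigues(np.array(c['rvec'],float))[0];t=np.array(c['tvec'],float).ravel()
    u=np.asarray(u,float);v=np.asarray(v,float)
    P=np.stack([(u-c['cx'])/c['fx']*d,(v-c['cy'])/c['fy']*d,d],-1)
    return (P-t)@R
E
python3 - <<'E'
from h import *
for n in('top','side'):
    p,d=cam(n);cv2.imwrite(f'pics/{n}0.png',p);np.savez(f'{n}0.npz',p=p,d=d)
o=manip.get_obs();print({k:np.round(o[k],3) for k in o});print(manip.grasp_offset)
E
```

```text
{'clock': np.float64(0.1), 'joint_pos': array([ 1.134,  0.333, -0.065,  1.461,  0.022,  1.35 , -0.089]), 'joint_velocities': array([-0.   , -0.003, -0.002, -0.001, -0.   , -0.001,  0.001]), 'tau': array([ 1.0000e-03, -6.2675e+01,  4.9000e-02, -3.9243e+01,  1.6000e-02,
        7.0000e-03,  0.0000e+00]), 'position': array([ 0.251, -0.572,  0.231]), 'ee_rot': array([ 0.837, -0.547, -0.001, -0.   ]), 'ft_force': array([ 0.585,  0.76 , -0.639]), 'torque': array([-0.016,  0.06 , -0.005]), 'grip_width': np.float64(0.996)}
0.0187
```

View pics/top0.png

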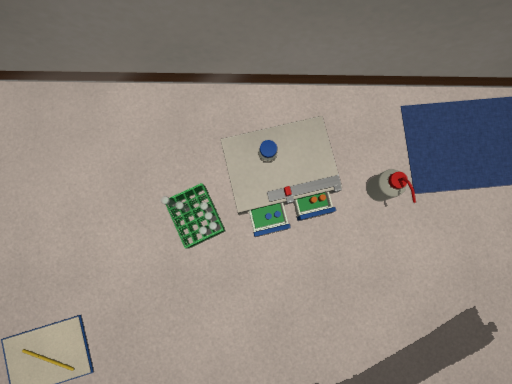

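View pics/side0.png

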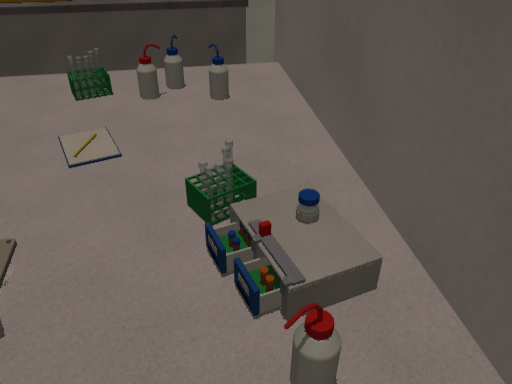

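The top view shows the left drawer front at about (271,230) and the right one at (317,214). The red tab is at (288,191), the jar at (268,150), the rack at (196,215) and the bottle at (397,183). The side view agrees. Next I'll measure positions.

```bash
python3 - <<'E'
from h import *
for n in('top','side'):
    z=np.load(n+'0.npz');p,d=z['p'],z['d']
    h=cv2.cvtColor(p,cv2.COLOR_BGR2HSV)
    M={'blue':cv2.inRange(h,(105,120,40),(125,255,255)),'red':cv2.inRange(h,(0,180,80),(4,255,255))|cv2.inRange(h,(176,180,80),(180,255,255)),'green':cv2.inRange(h,(50,120,40),(80,255,255))}
    for k,m in M.items():
        m=m*(d>0)
        N,L,S,C=cv2.connectedComponentsWithStats(m.astype(np.uint8))
        for i in range(1,N):
            if S[i,4]<12: continue
            v,u=np.where(L==i);W=world(n,u,v,d[v,u])
            r=cv2.minAreaRect((W[:,:2]*1000).astype(np.float32))
            print(n,k,C[i].round(),S[i,4],'med',np.median(W,0).round(3),'z',W[:,2].min().round(3),W[:,2].max().round(3),'rect',np.round(r[0]),np.round(r[1]),round(r[2],1))
# cabinet top
z=np.load('top0.npz');p,d=z['p'],z['d']
v,u=np.mgrid[:384,:512];W=world('top',u,v,d)
s=(abs(W[...,2]-.085)<.005)&(u>200)&(u<350)&(v>100)&(v<220)
N,L,S,C=cv2.connectedComponentsWithStats(s.astype(np.uint8));i=1+S[1:,4].argmax()
print(cv2.minAreaRect((W[L==i][:,:2]*1000).astype(np.float32)), W[L==i][:,2].mean())
s=(abs(W[...,2]-.095)<.005)
E
```

```text
top blue [459. 144.] 9062 med [ 0.8   -0.571  0.003] z -0.004 0.01 rect [ 799. -584.] [257. 331.] 5.5
top blue [268. 148.] 226 med [ 0.741 -0.016  0.144] z 0.137 0.149 rect [741. -15.] [40. 40.] 68.3
top blue [316. 213.] 152 med [ 0.588 -0.143  0.075] z 0.031 0.079 rect [ 589. -146.] [11. 92.] 14.4
top blue [277. 214.] 24 med [ 0.586 -0.043  0.07 ] z 0.065 0.074 rect [587. -43.] [13. 11.] 1.5
top blue [268. 216.] 23 med [ 0.58  -0.019  0.071] z 0.068 0.074 rect [580. -19.] [11. 11.] 0.5
top blue [271. 230.] 144 med [ 0.544 -0.027  0.075] z 0.07 0.079 rect [545. -28.] [10. 93.] 13.9
top blue [ 86. 343.] 117 med [0.248 0.451 0.007] z 0.002 0.012 rect [251. 453.] [145.   8.] 17.7
top red [401. 182.] 253 med [ 0.659 -0.333  0.15 ] z 0.14 0.194 rect [ 646. -333.] [76. 37.] 4.0
top red [287. 190.] 43 med [ 0.641 -0.064  0.121] z 0.105 0.125 rect [640. -65.] [19. 12.] 12.9
top green [192. 214.] 1128 med [0.583 0.181 0.075] z -0.004 0.084 rect [579. 175.] [135. 116.] 25.7
top green [310. 202.] 270 med [ 0.619 -0.131  0.035] z 0.031 0.078 rect [ 624. -140.] [35. 77.] 13.0
top green [266. 215.
[... 1556 characters left out ...]
. 178.] 13 med [0.591 0.178 0.077] z 0.072 0.08 rect [591. 180.] [12.  5.] 82.6
side green [214. 182.] 14 med [0.565 0.165 0.077] z 0.071 0.103 rect [565. 152.] [50.  5.] 88.4
side green [241. 241.] 91 med [ 0.602 -0.012  0.034] z 0.032 0.036 rect [605.  -4.] [19. 58.] 2.9
side green [226. 243.] 129 med [ 0.57  -0.01   0.034] z 0.031 0.074 rect [568. -22.] [87. 26.] 85.1
side green [274. 279.] 63 med [ 0.648 -0.139  0.034] z 0.031 0.036 rect [ 647. -127.] [61. 14.] 88.4
side green [258. 280.] 180 med [ 0.615 -0.128  0.034] z 0.031 0.073 rect [ 611. -144.] [91. 30.] 80.3
((717.9625854492188, -50.992645263671875), (200.27813720703125, 277.7721862792969), 14.091911315917969) 0.08607496933879882
```

```bash
python3 -m crank '[[[0.46,0.68,0,0,0,-0.24,0],[0.46,0.68,0,0,0,-0.24,0],[0.46,0.68,0,0,0,-0.24,0],[0.46,0.68,0,0,0,-0.24,0],[0.46,0.68,0,0,0,-0.24,0],[0.46,0.68,0,0,0,-0.24,0],[0.46,0.68,0,0,0,-0.24,0],[0.46,0.68,0,0,0,-0.24,0]]]'
```

```text
clock: 1.1
position: [0.4726, -0.2444, 0.2311]
ee_rot: [0.788, -0.615, -0.0, 0.0]
ft_force: [0.2, -1.3, -0.1]
grip_width: -0.004
```

```bash
python3 -m crank '[[[0.45,0.68,-0.2,0,0,0,0],[0.45,0.68,-0.5,0,0,0,0],[0,0,-0.8,0,0,0,0],[0,0,-0.8,0,0,0,0],[0,0,-0.5,0,0,0,0],[0,0,-0.3,0,0,0,0],[0,0,0,0,0,0,0]]]'; python3 - <<'E'
from h import *
p,d=cam('side');cv2.imwrite('pics/side1.png',p)
print(manip.get_obs()['position'])
E
```

```text
clock: 1.98
position: [0.5255, -0.1641, 0.0446]
ee_rot: [0.789, -0.615, -0.001, 0.0]
ft_force: [-0.7, 0.2, -0.1]
grip_width: -0.003
[ 0.52635673 -0.16428791  0.04574726]
```

View pics/side1.png

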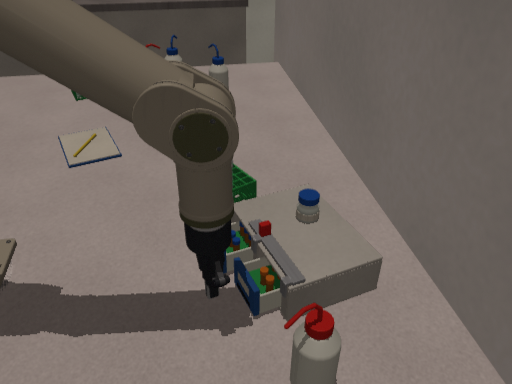

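The side view shows the shut fingers at about (212,285), just in front of the right drawer's front panel and clear of everything else. I'll push along the cabinet's +x.

```bash
python3 -m crank '[[[0.24,0.06,0,0,0,0,0],[0.24,0.06,0,0,0,0,0],[0.24,0.06,0,0,0,0,0],[0.24,0.06,0,0,0,0,0],[0.24,0.06,0,0,0,0,0],[0.24,0.06,0,0,0,0,0],[0,0,0,0,0,0,0]]]'; python3 - <<'E'
from h import *
p,d=cam('side');cv2.imwrite('pics/side2.png',cv2.resize(p[180:340,150:400],None,fx=3,fy=3))
o=manip.get_obs();print(o['position'],o['ft_force'])
E
```

```text
clock: 2.9
position: [0.6139, -0.1417, 0.0452]
ee_rot: [0.789, -0.614, 0.0, -0.001]
ft_force: [-0.7, 0.1, 0.3]
grip_width: 0.001
[ 0.61317424 -0.14210772  0.04517445] [-0.8643938  -0.58044071 -0.70109646]
```

View pics/side2.png

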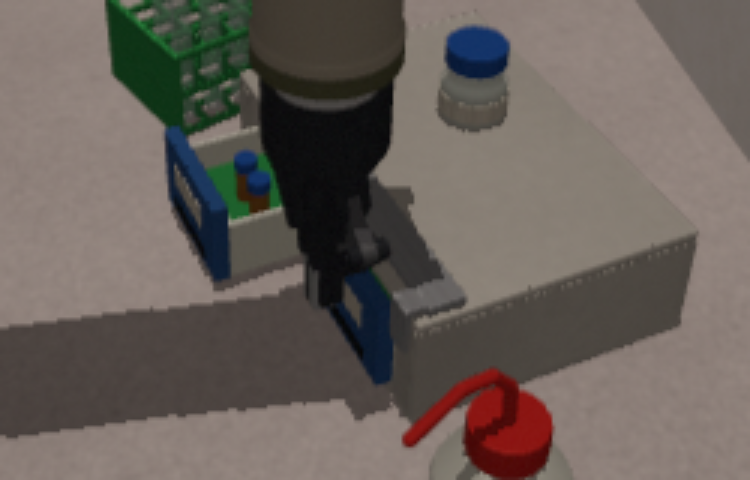

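The right drawer is nearly shut: its front is at about (365,320) in the crop, with a small gap left to the post. I'll finish with small steps.

```bash
python3 -m crank '[[[0.06,0.015,0,0,0,0,0],[0.06,0.015,0,0,0,0,0],[0,0,0,0,0,0,0]]]';python3 -m crank '[[[0.05,0.0125,0,0,0,0,0],[0,0,0,0,0,0,0]]]';python3 -m crank '[[[0.03,0.0075,0,0,0,0,0],[0,0,0,0,0,0,0]]]'
```

```text
clock: 3.32
position: [0.6198, -0.141, 0.0453]
ee_rot: [0.789, -0.615, 0.0, 0.0]
ft_force: [-0.4, -1.1, 0.2]
grip_width: 0.003
clock: 3.58
position: [0.6229, -0.1402, 0.0453]
ee_rot: [0.789, -0.615, 0.0, -0.0]
ft_force: [-0.5, -0.3, -1.4]
grip_width: 0.001
clock: 3.82
position: [0.6246, -0.1397, 0.0453]
ee_rot: [0.789, -0.615, 0.0, 0.0]
ft_force: [-1.6, -1.1, -1.1]
grip_width: 0.004
```

```bash
python3 -m crank '[[[0.03,0.0075,0,0,0,0,0],[0,0,0,0,0,0,0]]]';python3 -m crank '[[[0.03,0.0075,0,0,0,0,0],[0,0,0,0,0,0,0]]]'
python3 - <<'E'
from h import *
p,d=cam('side');cv2.imwrite('pics/side3.png',cv2.resize(p[180:340,150:400],None,fx=3,fy=3))
o=manip.get_obs();print(o['position'],o['ft_force'])
E
```

```text
clock: 4.08
position: [0.6256, -0.1396, 0.0451]
ee_rot: [0.788, -0.615, -0.001, 0.001]
ft_force: [-6.4, -1.9, 1.0]
grip_width: -0.002
clock: 4.32
position: [0.6256, -0.1401, 0.0445]
ee_rot: [0.788, -0.615, -0.002, 0.002]
ft_force: [-12.8, -3.1, 2.7]
grip_width: -0.003
[ 0.62564896 -0.14009857  0.04452843] [-12.64269474  -3.58505769   5.03597831]
```

View pics/side3.png

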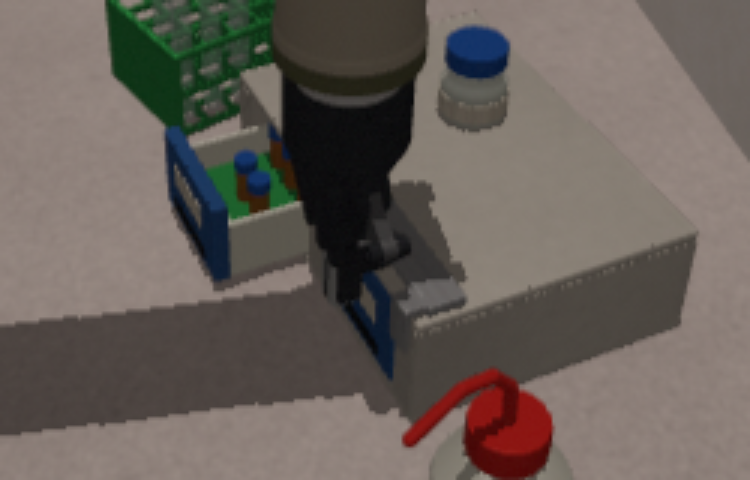

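The right drawer is flush, with 13 N against its stop at own x ≈ -11.4 mm, and (375,320) in the crop shows no gap. I'll back off and go to the left drawer.

```bash
python3 -m crank '[[[-0.52,-0.13,0,0,0,0,0],[-0.52,-0.13,0,0,0,0,0],[-0.52,-0.13,0,0,0,0,0],[-0.17,0.68,0,0,0,0,0],[-0.17,0.68,0,0,0,0,0],[-0.17,0.68,0,0,0,0,0],[0,0,0,0,0,0,0]]]'
python3 - <<'E'
from h import *
for n in ('top','side'):
    p,d=cam(n);cv2.imwrite(f'pics/{n}4.png',cv2.resize(p[100:260,150:400],None,fx=3,fy=3))
o=manip.get_obs();q=(o['position'][:2]-[.621,-.0753]);print(o['position'],o['ft_force'],q@[.97,.2435],q@[-.2435,.97])
E
```

```text
clock: 5.25
position: [0.5041, -0.036, 0.0459]
ee_rot: [0.79, -0.613, 0.0, -0.001]
ft_force: [0.1, -0.2, -0.2]
grip_width: 0.002
[ 0.50454032 -0.03960515  0.04572008] [ 0.90595926 -0.06137958  0.8248525 ] -0.10427419497914538 0.06298193337839651
```

View pics/side4.png

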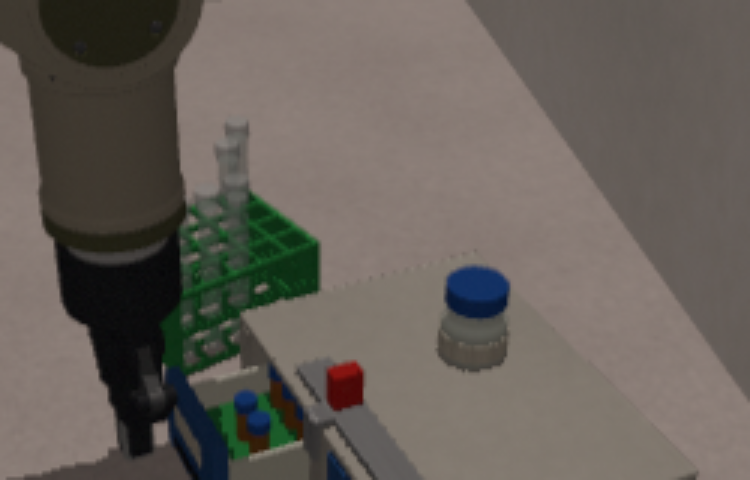

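The fingers, at about (135,440) in the crop, stand in front of the left drawer's front and level with its centre (own y = 63 mm). Now I'll push.

```bash
python3 -m crank '[[[0.24,0.06,0,0,0,0,0],[0.24,0.06,0,0,0,0,0],[0.24,0.06,0,0,0,0,0],[0.24,0.06,0,0,0,0,0],[0.24,0.06,0,0,0,0,0],[0.12,0.03,0,0,0,0,0],[0,0,0,0,0,0,0]]]';python3 -m crank '[[[0.05,0.0125,0,0,0,0,0],[0.04,0.01,0,0,0,0,0],[0,0,0,0,0,0,0]]]';python3 -m crank '[[[0.03,0.0075,0,0,0,0,0],[0,0,0,0,0,0,0]]]'
python3 - <<'E'
from h import *
o=manip.get_obs();q=(o['position'][:2]-[.621,-.0753]);print(o['position'],o['ft_force'],q@[.97,.2435],q@[-.2435,.97])
E
```

```text
clock: 6.22
position: [0.5839, -0.0192, 0.0453]
ee_rot: [0.789, -0.615, 0.0, -0.001]
ft_force: [-0.4, 0.4, 0.0]
grip_width: 0.001
clock: 6.6
position: [0.5885, -0.0184, 0.0453]
ee_rot: [0.789, -0.615, -0.0, -0.0]
ft_force: [-0.8, 0.3, -0.5]
grip_width: -0.001
clock: 6.85
position: [0.5903, -0.0181, 0.0453]
ee_rot: [0.789, -0.615, -0.0, -0.0]
ft_force: [-2.5, 0.6, -0.4]
grip_width: 0.002
[ 0.59032977 -0.01805188  0.04530444] [-2.52495476  0.60857337 -0.43408692] -0.01581020904411989 0.06299887548896185
```

```bash
python3 -m crank '[[[0.04,0.01,0,0,0,0,0],[0,0,0,0,0,0,0]]]';python3 -m crank '[[[0.04,0.01,0,0,0,0,0],[0,0,0,0,0,0,0]]]';python3 -m crank '[[[0.03,0.0075,0,0,0,0,0],[0,0,0,0,0,0,0]]]'
python3 - <<'E'
from h import *
o=manip.get_obs();q=(o['position'][:2]-[.621,-.0753]);print(o['position'],o['ft_force'],q@[.97,.2435],q@[-.2435,.97])
E
```

```text
clock: 7.1
position: [0.5929, -0.0176, 0.0453]
ee_rot: [0.789, -0.615, 0.0, -0.0]
ft_force: [-0.7, -0.4, -0.6]
grip_width: -0.002
clock: 7.35
position: [0.5951, -0.0171, 0.0453]
ee_rot: [0.789, -0.615, -0.0, 0.0]
ft_force: [-2.8, 0.1, 0.8]
grip_width: 0.003
clock: 7.6
position: [0.5952, -0.0175, 0.0447]
ee_rot: [0.788, -0.615, -0.001, 0.002]
ft_force: [-10.7, -2.4, 2.4]
grip_width: -0.004
[ 0.59515373 -0.01750464  0.04466886] [-10.72095522  -2.43333765   2.40371137] -0.010997713092559485 0.0623550646498427
```

Both drawers stopped hard at the same own x (-11.4 and -11.0 mm). I'll back off, lift and check with the cameras.

```bash
python3 -m crank '[[[-0.4,-0.1,0,0,0,0,0],[-0.6,-0.15,0.2,0,0,0,0],[0,0,0.75,0,0,0,0],[0,0,0.75,0,0,0,0],[0,0,0.6,0,0,0,0],[0,0,0,0,0,0,0]]]'
python3 - <<'E'
from h import *
for n in ('top','side'):
    p,d=cam(n);cv2.imwrite(f'pics/{n}5.png',cv2.resize(p[130:290,180:400],None,fx=3,fy=3))
    h=cv2.cvtColor(p,cv2.COLOR_BGR2HSV)
    for k,m in {'blue':cv2.inRange(h,(105,120,40),(125,255,255)),'red':cv2.inRange(h,(0,180,80),(4,255,255))|cv2.inRange(h,(176,180,80),(180,255,255))}.items():
        m=m*(d>0);N,L,S,C=cv2.connectedComponentsWithStats(m.astype(np.uint8))
        for i in range(1,N):
            v,u=np.where(L==i);W=world(n,u,v,d[v,u])-[.621,-.0753,0]
            if S[i,4]<12 or abs(W[:,:2]).max()>.16: continue
            x=W[:,:2]@[.97,.2435];y=W[:,:2]@[-.2435,.97]
            print(n,k,C[i].round(),S[i,4],'x',np.percentile(x,[2,50,98]).round(4),'y',np.percentile(y,[2,50,98]).round(4),W[:,2].max().round(3))
print(manip.get_obs()['position'])
E
```

```text
clock: 8.35
position: [0.5393, -0.0316, 0.1869]
ee_rot: [0.789, -0.615, 0.003, -0.002]
ft_force: [-0.5, -0.3, -0.2]
grip_width: 0.003
top blue [268. 148.] 226 x [0.112  0.1304 0.1499] y [0.01   0.029  0.0478] 0.148
side blue [309. 197.] 292 x [0.1108 0.1276 0.1486] y [0.0074 0.0208 0.044 ] 0.145
side blue [243. 236.] 231 x [-0.0013 -0.0001  0.002 ] y [0.0175 0.0642 0.1076] 0.076
side blue [270. 276.] 340 x [-0.0014 -0.0004  0.0018] y [-0.1087 -0.0706 -0.0173] 0.075
side red [265. 224.] 49 x [0.0107 0.0199 0.0305] y [-0.0028  0.0028  0.0089] 0.122
[ 0.537329   -0.03167193  0.18343276]
```

View pics/side5.png

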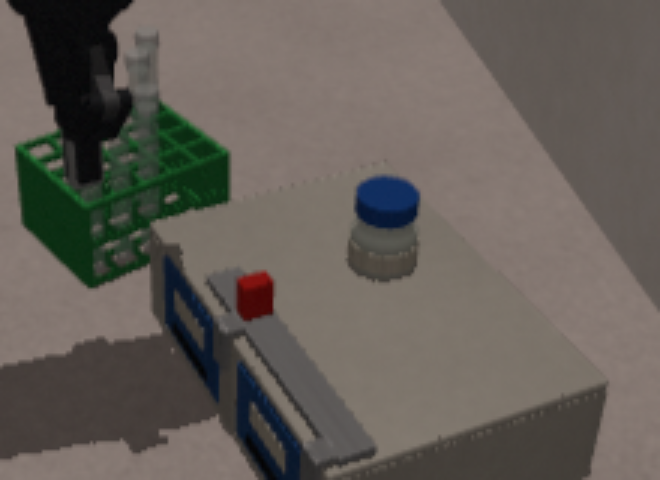

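View pics/top5.png

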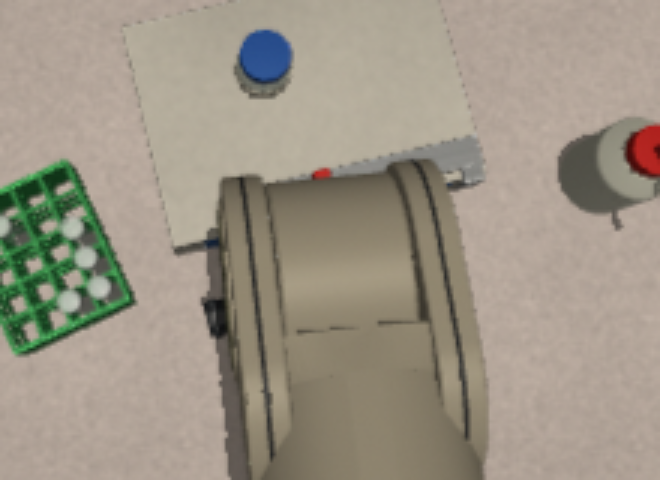

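Both blue fronts measure own x ≈ 0, so they are flush (crop (190,320) and (265,420)). The tab is still at y ≈ 3 mm, unlocked. I'll move over the bar, to the -y side of the tab.

```bash
python3 -m crank '[[[0.64,-0.47,0,0,0,0,0],[0.64,-0.47,0,0,0,0,0],[0.64,-0.47,0,0,0,0,0],[0,0,-0.5,0,0,0,0],[0,0,-0.5,0,0,0,0],[0,0,-0.3,0,0,0,0],[0,0,0,0,0,0,0]]]'
python3 - <<'E'
from h import *
p,d=cam('side');cv2.imwrite('pics/side6.png',cv2.resize(p[130:290,180:400],None,fx=3,fy=3))
o=manip.get_obs();q=(o['position'][:2]-[.621,-.0753]);print(o['position'],o['ft_force'],q@[.97,.2435],q@[-.2435,.97])
E
```

```text
clock: 9.32
position: [0.6511, -0.116, 0.1035]
ee_rot: [0.789, -0.615, -0.001, 0.001]
ft_force: [-0.4, 0.0, 0.0]
grip_width: 0.002
[ 0.65200087 -0.11604055  0.10512989] [0.4390998  0.0356518  0.79703006] 0.020150521485518838 -0.04706704784956483
```

View pics/side6.png

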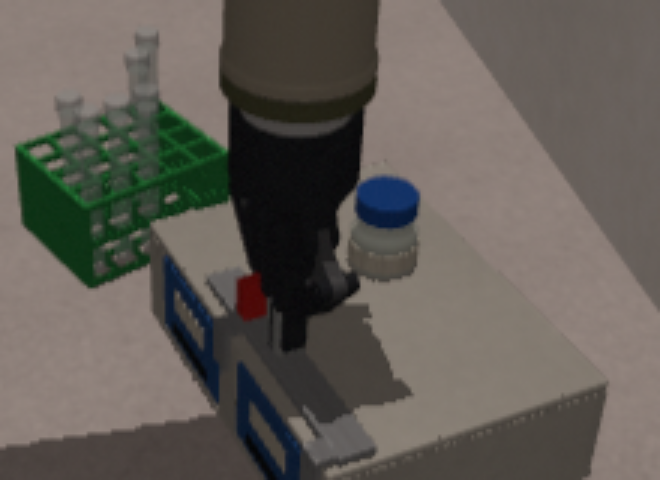

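The fingers, at about (290,330) in the crop, stand over the bar on the -y side of the red tab at (253,295), clear of the jar. Now I'll push along own +y.

```bash
python3 -m crank '[[[-0.05,0.2,0,0,0,0,0],[-0.05,0.2,0,0,0,0,0],[-0.04,0.16,0,0,0,0,0],[-0.04,0.16,0,0,0,0,0],[-0.04,0.16,0,0,0,0,0],[0,0,0,0,0,0,0]]]'
python3 - <<'E'
from h import *
p,d=cam('side');cv2.imwrite('pics/side7.png',cv2.resize(p[130:290,180:400],None,fx=3,fy=3))
o=manip.get_obs();q=(o['position'][:2]-[.621,-.0753]);print(o['position'],o['ft_force'],q@[.97,.2435],q@[-.2435,.97])
E
```

```text
clock: 10.12
position: [0.6386, -0.0619, 0.1053]
ee_rot: [0.789, -0.614, -0.0, -0.0]
ft_force: [1.3, -0.7, -0.4]
grip_width: 0.001
[ 0.6385074  -0.06253276  0.10506059] [ 1.106164   -0.32483417 -0.10520945] 0.02009100415087071 0.008121166813699125
```

View pics/side7.png

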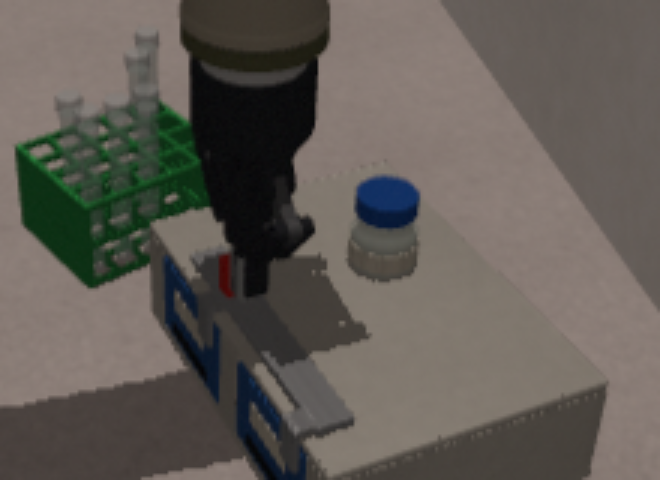

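The tab and bar are moving: the tab is at (225,275) and the bar end has moved from (375,450) to (352,415). I'll continue with smaller steps.

```bash
python3 -m crank '[[[-0.03,0.13,0,0,0,0,0],[-0.03,0.13,0,0,0,0,0],[0,0,0,0,0,0,0]]]';for i in 1; do python3 -m crank '[[[-0.013,0.05,0,0,0,0,0],[0,0,0,0,0,0,0]]]';done; python3 -m crank '[[[-0.013,0.05,0,0,0,0,0],[0,0,0,0,0,0,0]]]'
python3 - <<'E'
from h import *
o=manip.get_obs();q=(o['position'][:2]-[.621,-.0753]);print(o['position'],o['ft_force'],q@[.97,.2435],q@[-.2435,.97])
E
```

```text
clock: 10.55
position: [0.6349, -0.0475, 0.105]
ee_rot: [0.789, -0.615, -0.0, 0.0]
ft_force: [-0.9, -3.5, -0.7]
grip_width: 0.001
clock: 10.8
position: [0.6348, -0.0473, 0.1051]
ee_rot: [0.788, -0.616, 0.001, 0.001]
ft_force: [1.6, -9.5, -3.4]
grip_width: -0.001
clock: 11.05
position: [0.6347, -0.0471, 0.1052]
ee_rot: [0.787, -0.617, 0.003, 0.002]
ft_force: [5.6, -15.4, -4.0]
grip_width: -0.007
[ 0.6346549  -0.04711667  0.10522315] [  5.6410283  -15.4387011   -4.03813497] 0.020107895025052405 0.024012865611989228
```

The push met a firm stop (16 N with no motion). I'll back off to -y, lift and check.

```bash
python3 -m crank '[[[0.06,-0.25,0,0,0,0,0],[0.06,-0.25,0.2,0,0,0,0],[0,0,0.7,0,0,0,0],[0,0,0.7,0,0,0,0],[-0.7,-0.17,0.3,0,0,0,0],[-0.7,-0.17,0,0,0,0,0],[-0.7,-0.17,0,0,0,0,0],[0,0,0,0,0,0,0]]]'
python3 -m crank '[[[-0.5,-0.6,0,0,0,0,0],[-0.5,-0.6,0,0,0,0,0],[-0.4,-0.5,0,0,0,0,0],[-0.4,-0.5,0,0,0,0,0],[-0.4,-0.5,0,0,0,0,0],[0,0,0,0,0,0,0]]]'
python3 - <<'E'
from h import *
for n in ('top','side'):
    p,d=cam(n);cv2.imwrite(f'pics/{n}8.png',cv2.resize(p[100:300,150:420],None,fx=2.9,fy=2.9))
    h=cv2.cvtColor(p,cv2.COLOR_BGR2HSV)
    for k,m in {'blue':cv2.inRange(h,(105,120,40),(125,255,255)),'red':cv2.inRange(h,(0,180,80),(4,255,255))|cv2.inRange(h,(176,180,80),(180,255,255)),'green':cv2.inRange(h,(50,120,40),(80,255,255))}.items():
        m=m*(d>0);N,L,S,C=cv2.connectedComponentsWithStats(m.astype(np.uint8))
        for i in range(1,N):
            v,u=np.where(L==i);W=world(n,u,v,d[v,u])-[.621,-.0753,0]
            if S[i,4]<12 or abs(W[:,:2]).max()>.36: continue
            x=W[:,:2]@[.97,.2435];y=W[:,:2]@[-.2435,.97]
            print(n,k,C[i].round(),S[i,4],'x',np.percentile(x,[2,50,98]).round(4),'y',np.percentile(y,[2,50,98]).round(4),W[:,2].max().round(3))
o=manip.get_obs();print(o['position'],o['ft_force'])
E
```

```text
clock: 12.05
position: [0.5133, -0.1035, 0.2207]
ee_rot: [0.788, -0.616, 0.001, 0.0]
ft_force: [-0.6, 0.2, 0.5]
grip_width: -0.001
clock: 12.8
position: [0.3822, -0.2665, 0.2201]
ee_rot: [0.787, -0.616, 0.001, 0.0]
ft_force: [1.0, 0.5, 0.6]
grip_width: 0.001
top blue [268. 148.] 227 x [0.1118 0.1305 0.1502] y [0.0102 0.0288 0.0478] 0.148
top blue [298. 199.] 12 x [-0.0012 -0.0008  0.0005] y [-0.0311 -0.0234 -0.0154] 0.076
top red [401. 182.] 258 x [-0.0736 -0.0241 -0.0025] y [-0.2758 -0.2607 -0.2423] 0.194
top red [271. 194.] 43 x [0.0112 0.021  0.03  ] y [0.0406 0.0465 0.052 ] 0.125
top green [192. 214.] 1118 x [-0.0489  0.0264  0.0911] y [0.1897 0.2569 0.308 ] 0.084
side blue [309. 197.] 291 x [0.1109 0.1271 0.1483] y [0.0079 0.0207 0.044 ] 0.145
side blue [237. 227.] 103 x [-0.001   0.      0.0022] y [0.0683 0.0961 0.1083] 0.075
side blue [250. 248.] 108 x [-0.0012 -0.0001  0.0016] y [0.0166 0.0251 0.042 ] 0.075
side blue [262. 263.] 147 x [-0.0013 -0.0004  0.0016] y [-0.0613 -0.0295 -0.0163] 0.076
side blue [278. 289.] 145 x [-0.0014 -0.0004  0.0015] y [-0.1093 -0.1006 -0.0886] 0.075
side red [256. 212.] 42 x [0.0106 0.0201 0.03  ] y [0.0391 0.0423 0.0509] 0.123
side red [315. 319.] 477 x [-0.0788 -0.0271 -0.0025] y [-0.2796 -0.2675 -0.2542] 0.192
side red [312. 316.] 128 x [-0.039  -0.0265 -0.0153] y [-0.2595 -0.2505 -0.2417] 0.157
side green [220. 194.] 1591 x [-0.0526 -0.005   0.0933] y [0.1862 0.2235 0.2915] 0.124
side green [224. 178.] 13 x [0.029  0.0326 0.0354] y [0.2475 0.2524 0.2615] 0.078
side green [214. 181.] 14 x [-0.0037  0.0051  0.0071] y [0.2083 0.2471 0.2593] 0.104
[ 0.38400976 -0.26397718  0.21996736] [-0.49843128  0.46243403  0.52406232]
```

View pics/side8.png

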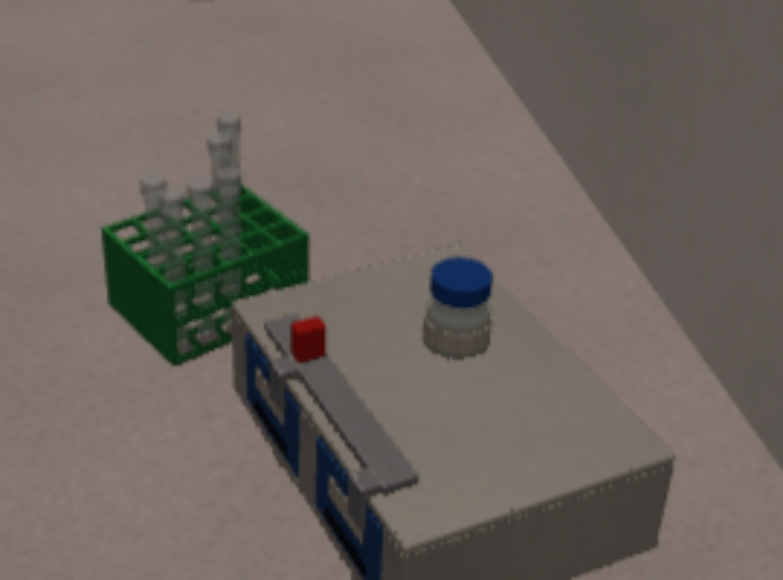

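View pics/top8.png

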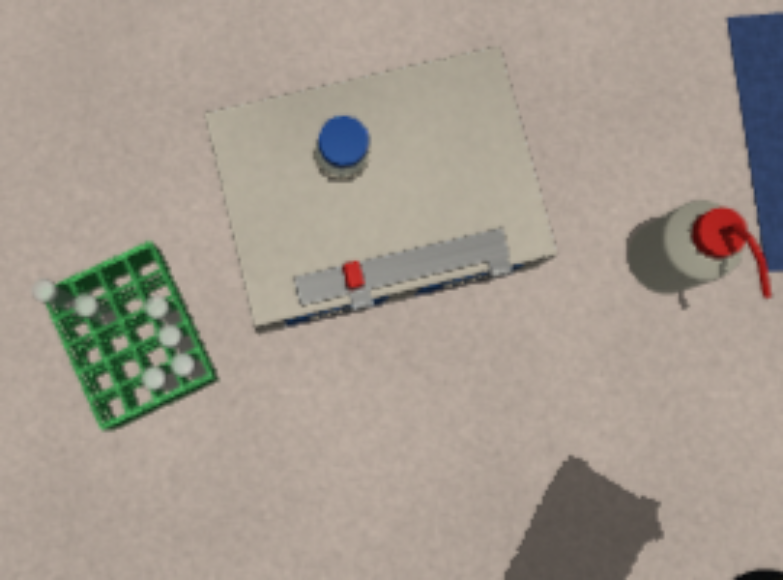

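The tab shows about 42 mm of travel by its edges, which is close to the 39 mm threshold. I'll measure it more carefully from the bar and tab in both views, before and after.

```bash
python3 - <<'E'
from h import *
def ray(n,u,v,z):
    c=manip.get_calibration(n);R=cv2.Rodrigues(np.array(c['rvec'],float))[0];t=np.array(c['tvec'],float).ravel()
    D=np.stack([(u-c['cx'])/c['fx'],(v-c['cy'])/c['fy'],np.ones(len(u))],-1)@R;o=-R.T@t
    return o+D*((z-o[2])/D[:,2])[:,None]
for n in ('top','side'):
    p1,d1=cam(n);z=np.load(n+'0.npz')
    for tag,p,d in(('before',z['p'],z['d']),('after',p1,d1)):
        v,u=np.mgrid[:384,:512];W=world(n,u,v,d)-[.621,-.0753,0]
        x=W[...,:2]@[.97,.2435];y=W[...,:2]@[-.2435,.97]
        h=cv2.cvtColor(p,cv2.COLOR_BGR2HSV);red=(((h[...,0]<5)|(h[...,0]>175))&(h[...,1]>150)&(d>0))
        s=red&(abs(x-.02)<.02)&(abs(y)<.08)&(W[...,2]>.117)
        print(n,tag,'tab top',s.sum(),'mean y',y[s].mean().round(4),y[s].min().round(4),y[s].max().round(4))
        # tongues: points ahead of front plane
        s=(x<-.003)&(x>-.009)&(W[...,2]>.062)&(W[...,2]<.1)&(abs(y)<.15)&(d>0)&(h[...,1]<80)
        for a in(0,1):
            k=s&((y>-.05) if a else (y<-.05)); print('  tongue',k.sum(),y[k].mean().round(4) if k.any() else None)
        # bar side end (-y)
        s=(abs(W[...,2]-.093)<.004)&(x>.012)&(x<.03)&(abs(y)<.2)
        print('  bar y',np.percentile(y[s],[1,99]).round(4))
E
```

```text
top before tab top 42 mean y 0.0051 -0.0012 0.011
  tongue 20 -0.1231
  tongue 18 0.0018
  bar y [-0.1336  0.0827]
top after tab top 41 mean y 0.046 0.04 0.0518
  tongue 19 -0.0827
  tongue 18 0.0424
  bar y [-0.0938  0.1023]
side before tab top 55 mean y 0.0031 -0.0032 0.0102
  tongue 91 -0.1248
  tongue 65 0.0008
  bar y [-0.1342  0.053 ]
side after tab top 46 mean y 0.0438 0.0387 0.0505
  tongue 78 -0.0839
  tongue 61 0.0413
  bar y [-0.0931  0.0948]
```

Every feature shows about 41 mm of travel, against a nominal 45. There's plenty of time, so I'll push again and more firmly to see whether that is really the stop.

```bash
python3 -m crank '[[[0.5,0.6,0,0,0,0,0],[0.5,0.6,0,0,0,0,0],[0.5,0.5,0,0,0,0,0],[0.5,0.4,0,0,0,0,0],[0.6,0.15,0,0,0,0,0],[0.6,0.15,0,0,0,0,0],[0.6,0.15,0,0,0,0,0],[0,0,0,0,0,0,0]]]'
python3 - <<'E'
from h import *
o=manip.get_obs();q=(o['position'][:2]-[.621,-.0753]);print(o['position'],q@[.97,.2435],q@[-.2435,.97])
E
```

```text
clock: 14.0
position: [0.6129, -0.1082, 0.2184]
ee_rot: [0.79, -0.613, -0.001, -0.001]
ft_force: [-0.2, -0.2, 0.2]
grip_width: -0.001
[ 0.61289207 -0.10815918  0.21841102] -0.01586589860828398 -0.02989912402189043
```

```bash
python3 -m crank '[[[0.48,0.55,0,0,0,0,0],[0,0,-0.6,0,0,0,0],[0,0,-0.7,0,0,0,0],[0,0,-0.5,0,0,0,0],[0,0,-0.13,0,0,0,0],[0,0,0,0,0,0,0]]]'
python3 -m crank '[[[-0.05,0.2,0,0,0,0,0],[-0.05,0.2,0,0,0,0,0],[0,0,0,0,0,0,0]]]'
python3 - <<'E'
from h import *
o=manip.get_obs();q=(o['position'][:2]-[.621,-.0753]);print(o['position'],o['ft_force'],q@[.97,.2435],q@[-.2435,.97])
E
```

```text
clock: 14.75
position: [0.6399, -0.078, 0.1042]
ee_rot: [0.789, -0.615, 0.0, -0.0]
ft_force: [0.2, 0.4, 0.7]
grip_width: -0.003
clock: 15.12
position: [0.6339, -0.0521, 0.1044]
ee_rot: [0.789, -0.614, 0.0, -0.001]
ft_force: [0.4, -0.4, -0.4]
grip_width: 0.002
[ 0.63386812 -0.05210799  0.10437297] [ 0.44191519 -0.41280431 -0.39106068] 0.01812932817704738 0.019362865160197213
```

```bash
python3 -m crank '[[[-0.013,0.05,0,0,0,0,0],[-0.013,0.05,0,0,0,0,0],[0,0,0,0,0,0,0]]]';python3 -m crank '[[[-0.013,0.05,0,0,0,0,0],[-0.013,0.05,0,0,0,0,0],[0,0,0,0,0,0,0]]]'; python3 -m crank '[[[-0.013,0.05,0,0,0,0,0],[-0.013,0.05,0,0,0,0,0],[0,0,0,0,0,0,0]]]'
python3 - <<'E'
from h import *
p,d=cam('side');cv2.imwrite('pics/side9.png',cv2.resize(p[130:290,180:400],None,fx=3,fy=3))
p,d=cam('top');cv2.imwrite('pics/top9.png',cv2.resize(p[130:290,180:400],None,fx=3,fy=3))
o=manip.get_obs();q=(o['position'][:2]-[.621,-.0753]);print(o['position'],o['ft_force'],q@[.97,.2435],q@[-.2435,.97])
E
```

```text
clock: 15.5
position: [0.6322, -0.0484, 0.1035]
ee_rot: [0.789, -0.615, 0.0, 0.0]
ft_force: [-0.3, -0.0, 0.5]
grip_width: 0.0
clock: 15.88
position: [0.6319, -0.0479, 0.1037]
ee_rot: [0.787, -0.617, 0.003, 0.001]
ft_force: [7.0, -13.8, -4.3]
grip_width: 0.001
clock: 16.25
position: [0.6317, -0.0476, 0.1038]
ee_rot: [0.786, -0.619, 0.006, 0.003]
ft_force: [15.1, -27.5, -7.6]
grip_width: -0.002
[ 0.63172101 -0.0475412   0.10380971] [ 14.12398761 -27.41270621  -8.70376956] 0.017158645074179538 0.02431547574019531
```

View pics/side9.png

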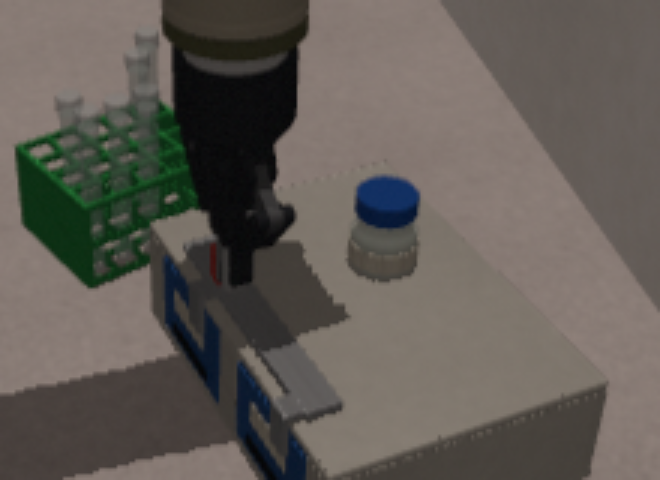

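At 27 N the finger stops at the same place (own y 24.3 mm against 24.0 before), and nothing else is touching the gripper. So this is the bar's end stop, and the bar must have started a few mm off zero. I'll retreat, do a last check and hand in.

```bash
python3 -m crank '[[[0.06,-0.25,0,0,0,0,0],[0.06,-0.25,0.2,0,0,0,0],[0,0,0.7,0,0,0,0],[0,0,0.7,0,0,0,0],[-0.7,-0.17,0.3,0,0,0,0],[-0.7,-0.17,0,0,0,0,0],[-0.7,-0.17,0,0,0,0,0],[0,0,0,0,0,0,0]]]'
python3 -m crank '[[[-0.5,-0.6,0,0,0,0,0],[-0.5,-0.6,0,0,0,0,0],[-0.4,-0.5,0,0,0,0,0],[-0.4,-0.5,0,0,0,0,0],[0,0,0,0,0,0,0],[0,0,0,0,0,0,0]]]'
python3 - <<'E'
from h import *
for n in ('top','side'):
    p,d=cam(n);cv2.imwrite(f'pics/{n}10.png',cv2.resize(p[100:384,150:420],None,fx=2,fy=2))
    z=np.load(n+'0.npz')
    for tag,p,d in(('before',z['p'],z['d']),('after',p,d)):
        v,u=np.mgrid[:384,:512];W=world(n,u,v,d)-[.621,-.0753,0]
        x=W[...,:2]@[.97,.2435];y=W[...,:2]@[-.2435,.97]
        h=cv2.cvtColor(p,cv2.COLOR_BGR2HSV);red=(((h[...,0]<5)|(h[...,0]>175))&(h[...,1]>150)&(d>0))
        s=red&(abs(x-.02)<.02)&(abs(y)<.08)&(W[...,2]>.117);print(n,tag,'tab',y[s].mean().round(4))
        b=(h[...,0]>104)&(h[...,0]<126)&(h[...,1]>120)&(d>0)
        for nm,s in (('jar',b&(x>.1)&(x<.16)&(abs(y-.03)<.05)),('bottle',red&(y<-.2)&(y>-.32)&(abs(x)<.1)),('rack',(h[...,0]>50)&(h[...,0]<80)&(h[...,1]>120)&(y>.17)&(y<.35)&(abs(x)<.15)),('fronts',b&(abs(x)<.09)&(abs(y)<.13))):
            print('   ',nm,np.round([x[s].mean(),y[s].mean()],4))
E
```

```text
clock: 17.35
position: [0.5084, -0.0979, 0.2187]
ee_rot: [0.788, -0.616, 0.001, 0.0]
ft_force: [0.5, 0.7, 0.4]
grip_width: -0.002
clock: 18.1
position: [0.4034, -0.2281, 0.218]
ee_rot: [0.789, -0.614, 0.0, -0.0]
ft_force: [0.4, 0.3, 0.7]
grip_width: 0.002
top before tab 0.0051
    jar [0.1307 0.029 ]
    bottle [-0.0265 -0.2583]
    rack [0.0248 0.2542]
    fronts [-0.0513  0.0088]
top after tab 0.046
    jar [0.1307 0.029 ]
    bottle [-0.0264 -0.2582]
    rack [0.0249 0.254 ]
    fronts [-0.0008  0.027 ]
side before tab 0.0031
    jar [0.1278 0.0222]
    bottle [-0.0309 -0.266 ]
    rack [0.0117 0.2298]
    fronts [-0.0531 -0.0148]
side after tab 0.0436
    jar [0.1279 0.0223]
    bottle [-0.0308 -0.2661]
    rack [0.0114 0.2296]
    fronts [-0.0003 -0.015 ]
```

View pics/side10.png

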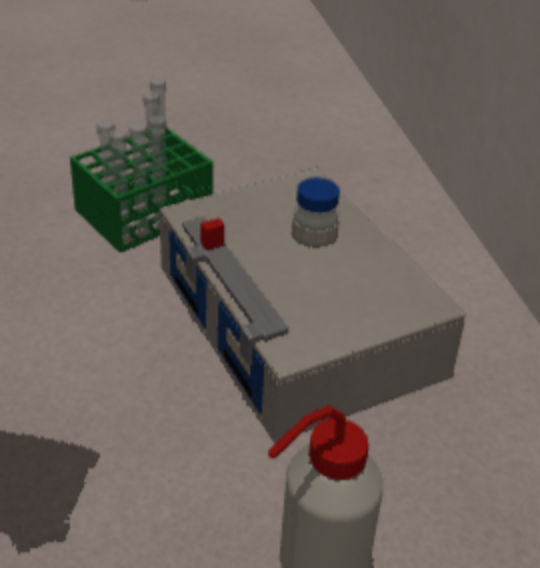

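The side view shows both fronts flush, each with a tongue over it at about (200,258) and (252,328). The tab is at (212,233), and the bystanders haven't moved.

```bash
python3 -c "
from workcell import manip
print(manip.hand_in())"
```

```text
the job is handed in; nothing more can be done
None
```

I pushed the right drawer home, then the left, with the shut fingertips, and only then pushed the red tab to +y until it stopped. I handed the job in at about 18 s of the 51 s allowed, and hand-in reports no verdict.

- **Drawers:** both came up hard against their stops at 11–13 N. In the last pictures both fronts are within about 1 mm of flush, and a tongue covers each one.
- **Bystanders:** the wash bottle, tube rack and jar show less than 1 mm of shift. The arm ended well clear of everything.
- **Lock bar, one disagreement:** both cameras show 40.5–41 mm of travel from where the bar started, short of the nominal 45 mm. A second push at about 30 N moved it no further. I took that as the end stop, with the bar having started a few mm along. Even counted from zero it is past 39 mm, but by only about 2 mm, roughly the calibration error.

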